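# Seat the reference probe in the dry-block heater and set its selector

### The job

Take the orange-handled temperature probe out of the storage rack and put it into the bore of the aluminium block in the dry-block heater, pressing it straight in and keeping hold of it until it is fully home on the bottom. Only then turn the heater's black selector knob clockwise by exactly two clicks, to the second red dot. Leave the probe seated and the blue probe in its rack, and do not shift or tip the bottles or the white box standing round the work.

Things in the scene. Friction and masses are not known exactly. Their poses are not given: they have to be found in the camera images.
- probe: Cordless temperature probe standing upright in one of the rack's two bores, 0.08 to 0.17 kg, 120 mm long. Origin: centre of its lower end, z up. Steel rod 18 mm in diameter with a sharp-edged flat end, z = 0 to 60 mm; above it an orange square handle 26 x 26 x 60 mm, its flats facing the probe's x and y axes. In the rack its lower end is 15 mm above the worktop.
- probe_tip (a point): Centre of the flat lower end of the orange probe's rod (the probe's origin). The bore it goes into: one vertical blind hole in the middle of the aluminium block's top, 19.5 mm in diameter, 50 mm deep, flat bottom 50 mm above the worktop, no chamfer. Fully home, this end stands on that bottom and 10 mm of rod shows.
- probe_handle (a point): Centre line of the orange handle, 95 mm above the probe's lower end: where to grip it, across either pair of flats.
- spare: Second probe, same shape and size but with a blue handle, standing in the rack's other bore, 90 mm from the first. It stays there.
- rack: Grey storage rack fixed to the worktop, 64 x 150 x 60 mm (its x, y, z); origin: centre of its underside. Two upright bores 20.5 mm in diameter, 45 mm deep, at y = +45 and -45 mm of its own frame; the orange probe may be in either.
- heater: White dry-block heater fixed to the worktop, 130 x 250 mm; origin: centre of its underside, z up. Its +y half is a tray (rim 70 mm high, inside about 110 x 102 mm) in which an 84 x 84 mm aluminium block stands, its top 100 mm above the worktop; its -y half is a console 75 mm high with the selector knob on top.
- tray_centre (a point): Centre of the tray at the level of the block's top (heater frame 0, 64, 100 mm). The block was set in the tray with play and is held fast, so the middle of its bore lies up to 3 mm off this point along each of the heater's x and y axes (up to 4.3 mm in all), different every time: find it by eye or by feeling.
- selector (a joint): Black selector knob on the console, upright axis; angle in rad, growing clockwise seen from above. It starts at 0 (white dot). Spring detents at 0, 0.6, 1.2 and 1.8 rad; two clicks is 1.2 (the second red dot). About 0.05 to 0.15 N m takes it from one click to the next; released, it springs into the nearest click.
- selector_grip (a point): Point on the knob's axis, 102 mm above the worktop, at the height to grip. Bar grip 50 mm long, 14 mm wide, 28 mm tall (84 to 112 mm above the worktop) on a disc 54 mm in diameter. The point's x axis runs along the bar and turns with it; at 0 the bar lies along the heater's x axis, white mark to +x. Grip across the bar (point y).
- amber_bottle: Media bottle with tan contents and blue cap, 68 mm wide, 140 mm tall, standing beyond the rack's -y end; origin under its centre. Bystander.
- pink_bottle: Smaller media bottle with pink contents and blue cap, 56 mm wide, 105 mm tall, beyond the rack's +y end; origin under its centre. Bystander.
- wash_bottle: White wash bottle with red cap and bent jet, about 69 x 93 mm, 199 mm tall, about 140 mm behind the rack (its +x side); origin under its centre. Bystander.
- film_box: White and blue carton 61 x 140 mm, 59 mm tall, about 130 mm behind the heater's centre (its +x side); origin under its centre. Bystander.
Mind the look-alikes: they are no part of the job. Of the things that look like the probe, the largest one is meant.

How it is judged:
On the way, in this order (a step that is already met when the one before it is completed fails the run):
1. the orange probe is fully home in the bore while still held (z of probe_tip in the frame of heater below 0.054 m and horizontal distance between probe_tip and tray_centre below 0.008 m and angle between probe's own z axis and vertical below 0.08 rad and contact force between the fingers and probe above 1 N), for 0.1 s.
2. after that, the selector is turned to the second click (value of joint selector between 1.05 and 1.35 rad), for 0.2 s.
At the end, for the whole second after the job is handed in: The orange probe stands in the block's bore, its lower end within 4 mm of the bottom and within 8 mm of the tray's centre point, upright within 0.08 rad, released and at rest; the selector is within 0.15 rad of the second click (1.2 rad); the blue probe is in its place within 15 mm and upright (all of step 2 and z of probe_tip in the frame of heater below 0.054 m and horizontal distance between probe_tip and tray_centre below 0.008 m and angle between probe's own z axis and vertical below 0.08 rad and linear speed of probe below 0.01 m/s and contact force between the fingers and probe below 0.1 N and distance of spare from where it was at the start of the episode below 0.015 m and angle between spare's own z axis and vertical below 0.15 rad); the robot touches nothing.
It fails at once if a bottle or the box is shifted by more than 30 mm or tipped by more than 0.35 rad (distance of any of amber_bottle, pink_bottle, wash_bottle, film_box from where it was at the start of the episode above 0.03 m or angle between any of amber_bottle, pink_bottle, wash_bottle, film_box's own z axis and vertical above 0.35 rad).
It fails at once if the blue probe is pulled out of its rack (distance of spare from where it was at the start of the episode above 0.03 m).
It also fails if it takes over 72 s, if anything falls off the work surface, if the arm or the gripper's body presses on something with over 40 N, if the wrist force passes 120 N, or if a joint passes its speed limit or range.

### The arm

A 6-joint arm with a two-finger parallel gripper is mounted at the origin on a cart in front of the work surface, level with it; the furniture and walls round the work are solid. World frame = base frame: x ahead of the robot, y to its left, z up, the work surface at z = 0. Lengths are in m, angles in rad, forces in N, time in s.
With the tool pointing down it reaches from about 0.325 to 0.9 m from the base axis. Payload 6.1 kg.
Tool frame: the origin (TCP) lies midway between the tips of the shut fingers; the grasp point (between the pads) lies 19 mm behind it; z points along the fingers, y is the line along which they close (so a half turn about z gives the same grasp; the last joint's range is limited). The gripper opens to 85 mm and grips with 20 to 120 N. Pads are 22 mm wide; open, the fingers measure 114 mm over their backs; the gripper's body (76 mm by 85 mm) begins 54 mm behind the grasp point. The pads swing forward as they close: fully open they stand 13 mm farther back than shut.
Start: joints at [-1.377, 0.22, 1.526, -0, 1.395, -0.126], TCP at [0.196, -0.593, 0.231] pointing down, gripper open.
Joint ranges: [-2.98, 2.98], [-0.91, 2.08], [0.09, 2.57], [-1.24, 4.39], [0.2, 2.65], [-2.68, 2.68]. Speed limits (rad/s): [2.57, 2.57, 3.01, 3.14, 3.14, 3.14].

### API

Orientations are given as a unit quaternion [w, x, y, z].
In Python, from cell import telemetry, imaging, workorder gives the robot as it stands.
- The arm moves only by the shell command python3 -m inch 'ROWS' [FORCE]. ROWS is JSON, a list of rows, each an object with "jaw": the closure, from -1 (fully open) to 1 (shut); "xyz": the shift along the tool's x, y, z in m, a list of three; "twist": the turn, a rotation vector about the tool's x, y, z in degrees, a list of three. In form: [{"jaw": jaw, "xyz": [dx, dy, dz], "twist": [wx, wy, wz]}, ...]. A call has 1 to 5 rows; each row shifts and turns the commanded pose from where the row before left it, along the tool's axes as they then stand; what a row does not reach is not made up. A row lasts 1/8 s, in which the tool goes at most 62.5 mm and 10.7 degrees, less where a joint would pass 70% of its speed; a pose out of reach is approached as far as the arm can. A call with a gripper value outside its range is refused whole. The fingers move at their own pace and stop on an object; FORCE is the grip in N (left out, the last holds). Time passes only in rows, so rows that do not move let the fingers close. It gives the time, the measured TCP pose, the force, the opening and the grip force at its end, in the units of the state.
- telemetry.sense(): the state, without advancing time (a new reading comes with each control period).
- imaging.snapshot(name): name is "scene" or "top"; returns a dict with "pixels" (384x512x3 uint8, red, green, blue), "depth" (384x512 float32, m along the optical axis (not along the pixel's ray), 0 where there is no reading), "mtx" (3x3 intrinsics, pixels), "origin" and "rotation" of the camera in the world. Camera axes: x right, y down, z forward; pixel columns grow to the right and rows downward; lengths in m; the calibration is good to about 2 mm. A picture is of the moment at which its call begins.
- workorder.sign_off(): hands the job in; it is judged then, once.
The state is a dict: "clock": time; "qpos": joint angles; "joint_velocities": joint speeds; "joint_efforts": joint torques, N m; "eef_pos": TCP position; "orientation": TCP orientation; "force": force on the tool from outside, world axes, zero at the start; "torque": the same for the moment, N m; "opening": finger opening in m; "finger_force": force on a finger pad.
Only numpy, scipy, OpenCV 4.12 (cv2) and the standard library are available. Lean on these libraries where they do the work, as an engineer would, in place of code of your own. Each camera call takes 0.05 s, during which the arm holds its last target. There are 200 camera calls.

## Working session

There is one attempt and no reset: what is moved stays moved. The work goes in short steps, Python scripts to look and compute and a shell command to move; the robot and the scene stay as the last step left them, time stands still between calls to the robot, and variables do not carry over. Pictures are saved under pics/ and viewed, at most 10 in all, crops included, and the job is handed in when it is done.

```bash
ls; mkdir -p pics; python3 - <<'E'
from cell import telemetry, imaging
import cv2,numpy as np
for n in ("scene","top"):
    s=imaging.snapshot(n); cv2.imwrite(f"pics/{n}0.png",s["pixels"][:,:,::-1]); np.savez(f"{n}0.npz",**s)
    print(n,s["mtx"].round(1).tolist(),s["origin"],np.round(s["rotation"],3).tolist())
print(telemetry.sense())
E
```

```text
pics
scene [[390.2, 0.0, 253.4], [0.0, 390.2, 192.4], [0.0, 0.0, 1.0]] [-0.03703855  0.70857432  0.57969205] [0.182, -0.305, 0.8, -0.484]
top [[433.9, 0.0, 257.9], [0.0, 433.9, 195.4], [0.0, 0.0, 1.0]] [0.39511197 0.00829139 1.2383888 ] [0.059, -0.7, 0.709, -0.064]
{'clock': 0.1, 'qpos': array([-1.37712547e+00,  2.21184179e-01,  1.52750581e+00,  2.99476976e-05,
        1.39471401e+00, -1.26116076e-01]), 'joint_velocities': array([-9.21916428e-05, -2.89312573e-03, -3.58971356e-03,  5.98838515e-04,
        7.72343537e-04,  9.52819253e-04]), 'joint_efforts': array([ 1.10228531e-03, -4.98240602e+01, -3.90547264e+01, -2.08066817e-04,
        5.67850933e-03,  4.93401458e-06]), 'eef_pos': array([ 0.19636643, -0.5927671 ,  0.23028096]), 'orientation': array([-9.05653399e-04,  9.87244265e-01,  1.59210367e-01, -1.58539024e-05]), 'force': array([-0.20740397,  0.52209792, -0.8379008 ]), 'torque': array([0.01780348, 0.06500875, 0.00842457]), 'finger_force': 0.0, 'opening': 0.08568341321023398}
```

View pics/scene0.png

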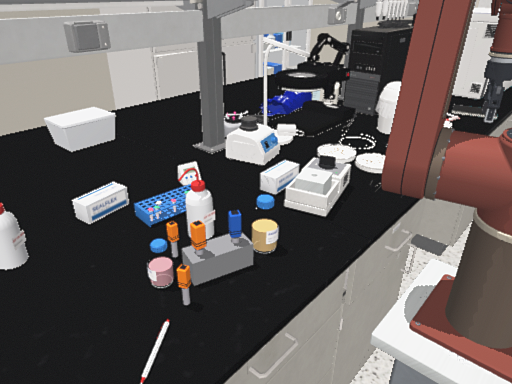

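View pics/top0.png

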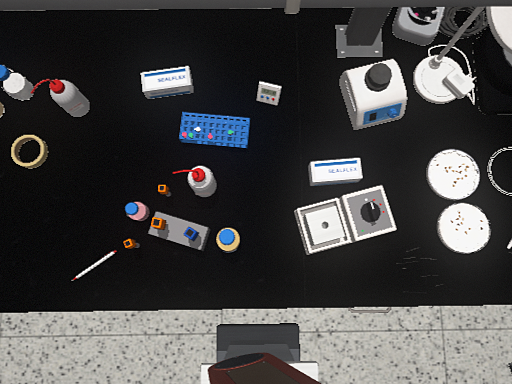

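```bash
cat > h.py <<'E'
import numpy as np, cv2
from scipy.spatial.transform import Rotation as R
from cell import telemetry, imaging
def rot(q): return R.from_quat(np.roll(q,-1)).as_matrix()
def ray(s,uv,z):
    d=np.c_[np.atleast_2d(uv),np.ones(len(np.atleast_2d(uv)))]@np.linalg.inv(s["mtx"]).T@rot(s["rotation"]).T
    o=np.array(s["origin"]); return o+d*((z-o[2])/d[:,2])[:,None]
def proj(s,p):
    c=(np.atleast_2d(p)-s["origin"])@rot(s["rotation"])@np.array(s["mtx"]).T; return c[:,:2]/c[:,2:]
def save(s,n,box,k):
    a,b,c,d=box; cv2.imwrite(f"pics/{n}.png",cv2.resize(s["pixels"][b:d,a:c,::-1],None,fx=k,fy=k,interpolation=cv2.INTER_CUBIC))
def comps(mask,amin=15):
    n,l,st,ce=cv2.connectedComponentsWithStats(mask.astype(np.uint8)); return [(st[i,4],ce[i],l==i) for i in range(1,n) if st[i,4]>=amin]
def hsv(s): return cv2.cvtColor(s["pixels"],cv2.COLOR_RGB2HSV).astype(int)
E
python3 - <<'E'
from h import *
s=dict(np.load("top0.npz")); H=hsv(s); h,S,V=H[...,0],H[...,1],H[...,2]
for nm,m in (("orange",(h>5)&(h<18)&(S>150)&(V>100)),("blue",(h>105)&(h<125)&(S>120)&(V>60))):
    for a,c,l in comps(m):
        if c[1]>180: print(nm,a,c.round(1),"z.135:",ray(s,c,.135).round(4)[0], "depth z",)
# depth -> world z
D=s["depth"]; vv,uu=np.mgrid[:384,:512]
P=np.stack([(uu-s["mtx"][0,2])/s["mtx"][0,0]*D,(vv-s["mtx"][1,2])/s["mtx"][1,1]*D,D],-1)@rot(s["rotation"]).T+s["origin"]
for a,b in ((158,222),(190,232),(163,187),(130,243),(325,225),(315,215),(371,211),(350,215),(175,230)): print(a,b,P[b,a].round(4))
# rack top
def rect(z0,z1,box):
    m=np.zeros(D.shape,bool); x0,y0,x1,y1=box; m[y0:y1,x0:x1]=True
    m&=(P[...,2]>z0)&(P[...,2]<z1)&(D>0); return cv2.minAreaRect(P[m][:,:2].astype(np.float32)*1000), m.sum()
print("rack",rect(.05,.066,(140,205,215,255)))
print("heater",rect(.06,.085,(285,180,405,260)))
print("block",rect(.09,.108,(295,195,352,252)))
print("knob",rect(.103,.12,(355,195,390,230)))
print("handle",rect(.12,.145,(150,212,170,235)))
save(s,"topcrop",(120,170,410,265),2.7)
sc=dict(np.load("scene0.npz")); save(sc,"scenecrop",(130,180,290,310),4)
E
```

```text
orange 45 [162.  189.4] z.135: [0.6073 0.2461 0.135 ] depth z
orange 77 [157.3 222.9] z.135: [0.5206 0.2561 0.135 ] depth z
orange 61 [128.9 243.3] z.135: [0.4697 0.3264 0.135 ] depth z
blue 83 [130.4 208.1] z.135: [0.5595 0.3259 0.135 ] depth z
blue 85 [191.  233.4] z.135: [0.4926 0.1699 0.135 ] depth z
blue 19 [228.2 230.8] z.135: [0.4978 0.0754 0.135 ] depth z
blue 45 [225.5 239.6] z.135: [0.4758 0.0823 0.135 ] depth z
158 222 [0.5226 0.2539 0.1368]
190 232 [0.4961 0.1724 0.1356]
163 187 [0.6215 0.2522 0.0954]
130 243 [0.4732 0.3354 0.094 ]
325 225 [ 0.5176 -0.1844  0.057 ]
315 215 [ 0.5396 -0.1516  0.1031]
371 211 [ 0.5468 -0.2972  0.1142]
350 215 [ 0.542  -0.2504  0.0746]
175 230 [0.5088 0.2239 0.0628]
rack (((515.8483276367188, 238.15536499023438), (194.61309814453125, 67.61978912353516), 70.41942596435547), np.int64(1030))
heater (((561.6626586914062, -231.64772033691406), (188.47787475585938, 247.43820190429688), 13.3218994140625), np.int64(2493))
block (((513.8086547851562, -175.42564392089844), (83.95645141601562, 84.90702056884766), 14.406184196472168), np.int64(989))
knob (((549.5076904296875, -301.984375), (48.82791519165039, 14.86876392364502), 13.26396369934082), np.int64(111))
handle (((522.501220703125, 259.8671569824219), (25.562728881835938, 26.137672424316406), 77.5255126953125), np.int64(110))
```

View pics/topcrop.png

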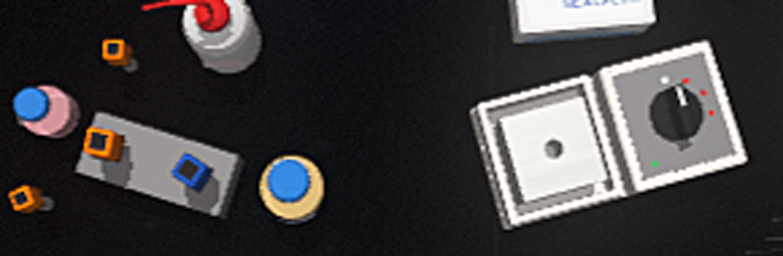

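View pics/scenecrop.png

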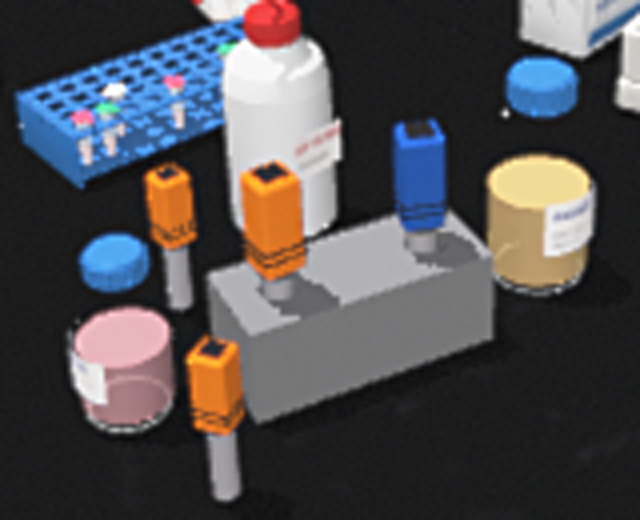

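Candidates for the probe: orange (158,224) in the rack and tallest (z≈0.135), orange (163,189) free-standing and small (z≈0.095), orange (130,243) free-standing and small, blue (190,233), the spare in the rack. I choose (158,224); the close crop shows it upright in the rack bore nearest the pink bottle, and clearly the largest. The bore shows as a dark hole near (325,225) and the knob is at (371,211).

Grip direction: roughly world x, which keeps clear of the pink bottle and the spare. I turn first, then traverse.

```bash
python3 -m inch '[{"jaw":-1,"xyz":[0,0,-0.006],"twist":[0,0,-9.9]},{"jaw":-1,"xyz":[0,0,-0.006],"twist":[0,0,-9.9]},{"jaw":-1,"xyz":[0,0,-0.006],"twist":[0,0,-9.9]},{"jaw":-1,"xyz":[0,0,-0.006],"twist":[0,0,-9.9]},{"jaw":-1,"xyz":[0,0,-0.006],"twist":[0,0,-9.9]}]' 30 | tail -c 400
python3 -m inch '[{"jaw":-1,"xyz":[0,0,-0.006],"twist":[0,0,-9.7]},{"jaw":-1,"xyz":[0.05,0.008,0],"twist":[0,0,0]},{"jaw":-1,"xyz":[0.05,0.008,0],"twist":[0,0,0]},{"jaw":-1,"xyz":[0.05,0.008,0],"twist":[0,0,0]},{"jaw":-1,"xyz":[0.05,0.008,0],"twist":[0,0,0]}]' | tail -c 400
python3 -m inch '[{"jaw":-1,"xyz":[0.055,0.008,0],"twist":[0,0,0]},{"jaw":-1,"xyz":[0.055,0.008,0],"twist":[0,0,0]},{"jaw":-1,"xyz":[0.055,0.008,0],"twist":[0,0,0]},{"jaw":-1,"xyz":[0.055,0.008,0],"twist":[0,0,0]},{"jaw":-1,"xyz":[0.055,0.008,0],"twist":[0,0,0]}]' | tail -c 400
```

```text
clock: 0.72
eef_pos: [0.1964, -0.593, 0.2608]
orientation: [-0.001, 0.828, 0.56, 0.0]
force: [-0.5, -0.3, 0.9]
opening: 0.0856
finger_force: 0.0
clock: 1.35
eef_pos: [0.2712, -0.4032, 0.2668]
orientation: [-0.0, 0.78, 0.626, 0.0]
force: [1.1, -0.8, 0.5]
opening: 0.0856
finger_force: 0.0
clock: 1.98
eef_pos: [0.3695, -0.1433, 0.2671]
orientation: [0.0, 0.78, 0.626, 0.0]
force: [1.1, -0.5, 0.4]
opening: 0.0859
finger_force: 0.0
```

```bash
python3 -m inch '[{"jaw":-1,"xyz":[0.053,0.008,0],"twist":[0,0,0]},{"jaw":-1,"xyz":[0.053,0.008,0],"twist":[0,0,0]},{"jaw":-1,"xyz":[0.053,0.008,0],"twist":[0,0,0]},{"jaw":-1,"xyz":[0.053,0.008,0],"twist":[0,0,0]}]' | tail -c 400
python3 -m inch '[{"jaw":-1,"xyz":[0.053,0.008,0],"twist":[0,0,0]},{"jaw":-1,"xyz":[0.053,0.008,0.02],"twist":[0,0,0]},{"jaw":-1,"xyz":[0.053,0.008,0.02],"twist":[0,0,0]},{"jaw":-1,"xyz":[0.053,0.008,0.02],"twist":[0,0,0]},{"jaw":-1,"xyz":[0,0,0.02],"twist":[0,0,0]}]' | tail -c 400
python3 - <<'E'
from h import *
s=imaging.snapshot("scene"); st=telemetry.sense(); print(st["eef_pos"])
print("tcp px",proj(s,st["eef_pos"]))
H=hsv(s); h,S,V=H[...,0],H[...,1],H[...,2]
m=(h>5)&(h<18)&(S>150)&(V>100)
for a,c,l in comps(m):
    print(a,c.round(1))
print("pred handle box", proj(s,[[.5225,.26,.135],[.5225,.26,.105],[.5225,.26,.075]]).round(1).tolist())
save(s,"hover",(140,130,300,290),3.7)
t=imaging.snapshot("top"); cv2.imwrite("pics/tophover.png",t["pixels"][:,:,::-1])
E
```

```text
clock: 2.48
eef_pos: [0.4466, 0.0568, 0.2672]
orientation: [0.0, 0.78, 0.626, 0.0]
force: [0.6, 0.3, 0.2]
opening: 0.0857
finger_force: 0.0
clock: 3.1
eef_pos: [0.5234, 0.2581, 0.1854]
orientation: [-0.001, 0.779, 0.628, -0.0]
force: [-0.5, -1.1, -0.9]
opening: 0.0854
finger_force: 0.0
[0.5213268  0.25571599 0.18217052]
tcp px [[196.76728431 202.92374415]]
202 [172.2 231.6]
328 [197.9 236.2]
253 [183.5 277. ]
pred handle box [[196.3, 222.8], [197.2, 234.5], [198.1, 245.9]]
```

View pics/hover.png

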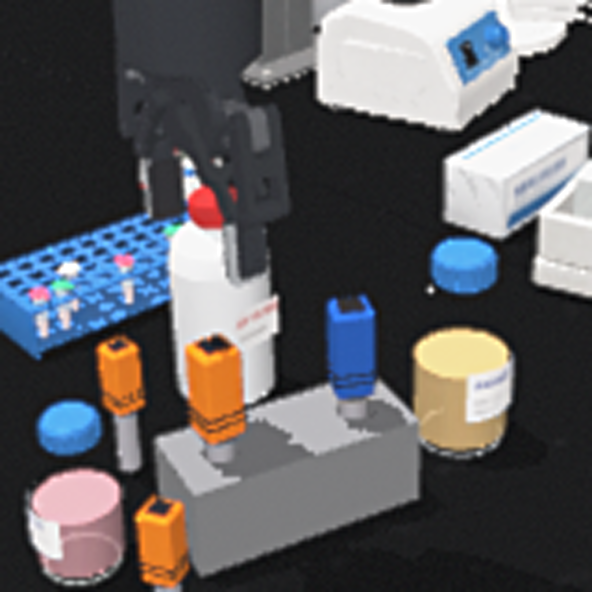

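```bash
python3 -m inch '[{"jaw":-1,"xyz":[0.004,0,0.02],"twist":[0,0,0]},{"jaw":-1,"xyz":[0,0,0.03],"twist":[0,0,0]},{"jaw":-1,"xyz":[0,0,0.03],"twist":[0,0,0]},{"jaw":-1,"xyz":[0,0,0.011],"twist":[0,0,0]},{"jaw":-1,"xyz":[0,0,0],"twist":[0,0,0]}]' 20
python3 -m inch '[{"jaw":0,"xyz":[0,0,0],"twist":[0,0,0]},{"jaw":0.2,"xyz":[0,0,0],"twist":[0,0,0]},{"jaw":0.4,"xyz":[0,0,0],"twist":[0,0,0]},{"jaw":1,"xyz":[0,0,0],"twist":[0,0,0]},{"jaw":1,"xyz":[0,0,0],"twist":[0,0,0]}]' 20
python3 -m inch '[{"jaw":1,"xyz":[0,0,0],"twist":[0,0,0]},{"jaw":1,"xyz":[0,0,0],"twist":[0,0,0]},{"jaw":1,"xyz":[0,0,0],"twist":[0,0,0]}]' 20; python3 -c "
from cell import telemetry;s=telemetry.sense();print(s['torque'],s['eef_pos'],s['orientation'])"
```

```text
clock: 3.82
eef_pos: [0.5241, 0.2583, 0.0961]
orientation: [-0.0, 0.78, 0.626, -0.0]
force: [0.1, 0.7, 0.3]
opening: 0.0854
finger_force: 0.0
clock: 4.45
eef_pos: [0.5245, 0.2593, 0.097]
orientation: [-0.0, 0.78, 0.626, 0.0]
force: [-2.8, 0.8, 6.2]
opening: 0.026
finger_force: 23.2
clock: 4.82
eef_pos: [0.5245, 0.2593, 0.097]
orientation: [-0.0, 0.78, 0.626, 0.0]
force: [-2.1, 0.3, 5.1]
opening: 0.0258
finger_force: 23.2
[ 0.12325867  0.55764253 -0.03689563] [0.52450733 0.25933484 0.09703987] [-7.46868892e-05  7.79733977e-01  6.26110861e-01  3.28983931e-04]
```

```bash
python3 -m inch '[{"jaw":1,"xyz":[0,0,0],"twist":[0,0,0]},{"jaw":1,"xyz":[0,0,-0.01],"twist":[0,0,0]},{"jaw":1,"xyz":[0,0,-0.02],"twist":[0,0,0]},{"jaw":1,"xyz":[0,0,-0.025],"twist":[0,0,0]},{"jaw":1,"xyz":[0,0,-0.025],"twist":[0,0,0]}]' 60
python3 -m inch '[{"jaw":1,"xyz":[0,0,-0.025],"twist":[0,0,0]},{"jaw":1,"xyz":[0,0,-0.025],"twist":[0,0,0]},{"jaw":1,"xyz":[0,0,-0.025],"twist":[0,0,0]},{"jaw":1,"xyz":[0,0,0],"twist":[0,0,0]}]' 60
python3 - <<'E'
from h import *
for n in ("top","scene"):
    s=imaging.snapshot(n); np.savez(n+"1.npz",**s); G=cv2.cvtColor(s["pixels"],cv2.COLOR_RGB2GRAY).astype(float)
    u,v=proj(s,[.514,-.176,.1])[0]; print(n,u,v)
    k=10; u0,v0=int(u)-k,int(v)-k; w=G[v0:v0+2*k+1,u0:u0+2*k+1]; print(w.astype(int)[2:-2,2:-2])
    w2=np.clip(np.median(w)-25-w,0,100); yy,xx=np.mgrid[:2*k+1,:2*k+1]; r=np.hypot(xx-k,yy-k)<8; w2=w2*r
    c=((xx*w2).sum()/w2.sum()+u0,(yy*w2).sum()/w2.sum()+v0); m=(w2>40)
    print("centroid",c,ray(s,c,.1),"binary",ray(s,(xx[m].mean()+u0,yy[m].mean()+v0),.1),m.sum())
print(telemetry.sense()["eef_pos"],telemetry.sense()["orientation"])
E
```

```text
clock: 5.45
eef_pos: [0.5247, 0.259, 0.1784]
orientation: [0.0, 0.78, 0.626, 0.0]
force: [0.4, 0.1, -1.6]
opening: 0.0249
finger_force: 58.7
clock: 5.95
eef_pos: [0.526, 0.2594, 0.2551]
orientation: [0.001, 0.78, 0.626, 0.003]
force: [0.5, -0.2, -1.7]
opening: 0.0254
finger_force: 58.7
top 324.4474334288424 224.66640959163968
[[241 241 240 241 241 240 241 239 239 239 237 238 238 239 240 239 239]
 [241 241 242 240 241 239 239 239 239 239 240 241 240 240 240 240 239]
 [240 239 239 239 239 239 241 241 242 241 241 240 240 239 239 239 238]
 [239 240 241 242 242 241 242 242 243 242 241 240 240 240 240 241 239]
 [242 242 242 242 241 243 244 245 246 246 246 243 242 240 239 239 239]
 [242 242 241 242 241 245 249 236 188 198 244 250 244 240 239 239 239]
 [241 241 241 240 242 248 218 117  72  74  99 184 240 244 239 238 240]
 [240 240 240 241 245 224 136  87  87  87  83  64 214 248 241 239 239]
 [241 240 240 241 247 217 153 140 121  96  87  73 177 239 242 239 238]
 [240 241 240 242 248 208 141 148 148 111  80  66 178 239 241 238 236]
 [240 241 241 242 245 233 171 146 154 126  79  69 178 238 240 
[... 1466 characters left out ...]
9 248 247 247 246 246 246]
 [248 247 247 247 247 247 247 247 247 247 247 247 247 246 246 246 246]
 [250 249 249 248 248 248 247 247 247 247 247 247 246 246 246 246 246]
 [216 230 242 247 248 250 249 248 248 248 247 247 247 246 246 246 246]
 [202 204 209 212 213 226 228 241 248 251 250 249 248 248 247 247 247]
 [205 205 204 202 200 202 205 206 209 214 225 229 245 247 250 249 249]]
centroid (np.float64(314.4413793103448), np.float64(168.9977011494253)) [[ 0.5330038  -0.21027206  0.1       ]] binary [[nan nan nan]] 0
[0.5243033  0.25889893 0.25137494] [1.21675782e-04 7.79764946e-01 6.26072343e-01 1.87827748e-04]<stdin>:8: RuntimeWarning: Mean of empty slice.
  ret = ret.dtype.type(ret / rcount)
```

```bash
python3 - <<'E'
from h import *
for n,th,R0 in (("top",200,7),("scene",241,7)):
    s=dict(np.load(n+"1.npz")); G=cv2.cvtColor(s["pixels"],cv2.COLOR_RGB2GRAY)
    c0=proj(s,[.5143,-.1765,.1])[0]; K=8
    B=cv2.resize(G,None,fx=K,fy=K,interpolation=cv2.INTER_LINEAR)
    m=(B<th)&(G is not None)
    for a,c,l in comps(m,300):
        c=(c+.5)/K-.5
        if np.hypot(*(c-c0))<6:
            cs,_=cv2.findContours(l.astype(np.uint8),0,2); e=cv2.fitEllipse(max(cs,key=len)); ec=(np.array(e[0])+.5)/K-.5
            print(n,c,"cent",ray(s,c,.1)[0].round(4),"ell",ray(s,ec,.1)[0].round(4),np.array(e[1])/K,"expected px dia",.0195*s["mtx"][0,0]/s["depth"][int(c0[1]),int(c0[0])+8])
E
```

```text
top [320.73916476 224.56429513] cent [ 0.5144 -0.1662  0.1   ] ell [ 0.5144 -0.1733  0.1   ] [41.9435997 46.0533638] expected px dia 7.413448455688604
top [324.747209   224.64622987] cent [ 0.514  -0.1768  0.1   ] ell [ 0.514  -0.1768  0.1   ] [7.0847044  7.46711159] expected px dia 7.413448455688604
scene [313.91954607 174.71821364] cent [ 0.5115 -0.1754  0.1   ] ell [ 0.512  -0.1761  0.1   ] [3.43533874 6.56211185] expected px dia 6.719632016917432
```

```bash
python3 -m inch '[{"jaw":1,"xyz":[-0.03,0.006,0],"twist":[0,0,0]},{"jaw":1,"xyz":[-0.05,0.01,0],"twist":[0,0,0]},{"jaw":1,"xyz":[-0.05,0.01,0],"twist":[0,0,0]},{"jaw":1,"xyz":[-0.05,0.01,0],"twist":[0,0,0]},{"jaw":1,"xyz":[-0.05,0.01,0],"twist":[0,0,0]}]' 60
python3 -m inch '[{"jaw":1,"xyz":[-0.05,0.01,0],"twist":[0,0,0]},{"jaw":1,"xyz":[-0.05,0.01,0],"twist":[0,0,0]},{"jaw":1,"xyz":[-0.05,0.01,0],"twist":[0,0,0]},{"jaw":1,"xyz":[-0.03,0.005,0.015],"twist":[0,0,0]},{"jaw":1,"xyz":[-0.0175,0.0025,0.015],"twist":[0,0,0]}]' 60
python3 -m inch '[{"jaw":1,"xyz":[0,0,0.015],"twist":[0,0,0]},{"jaw":1,"xyz":[0,0,0.01],"twist":[0,0,0]},{"jaw":1,"xyz":[0,0,0],"twist":[0,0,0]},{"jaw":1,"xyz":[0,0,0],"twist":[0,0,0]}]' 60
python3 - <<'E'
from h import *
st=telemetry.sense(); p=st["eef_pos"]; print(p,st["orientation"],st["force"],st["torque"])
s=imaging.snapshot("scene"); np.savez("scene2.npz",**s)
print("tip px pred",proj(s,p-[0,0,.082]),"handle bottom",proj(s,p-[0,0,.022]))
save(s,"ins",(270,110,360,200),6.6)
t=imaging.snapshot("top"); np.savez("top2.npz",**t); 
H=hsv(s); h,S,V=H[...,0],H[...,1],H[...,2]
for a,c,l in comps((h>5)&(h<18)&(S>150)&(V>80),10): print(a,c.round(1))
E
```

```text
clock: 6.68
eef_pos: [0.5184, 0.023, 0.2496]
orientation: [-0.001, 0.78, 0.626, -0.001]
force: [0.6, -0.2, -0.7]
opening: 0.0253
finger_force: 58.7
clock: 7.3
eef_pos: [0.5126, -0.1777, 0.2193]
orientation: [-0.001, 0.78, 0.625, -0.0]
force: [0.2, 0.2, -0.6]
opening: 0.0249
finger_force: 58.7
clock: 7.8
eef_pos: [0.514, -0.1757, 0.1969]
orientation: [0.0, 0.779, 0.627, 0.0]
force: [1.3, 0.6, -0.8]
opening: 0.0252
finger_force: 58.7
[ 0.51403722 -0.17574493  0.1969003 ] [3.75560038e-04 7.79348225e-01 6.26590891e-01 2.40878250e-04] [ 1.30803747  0.58476874 -0.84414315] [ 0.00520874 -0.00025437 -0.00065398]
tip px pred [[313.64523268 169.75244472]] handle bottom [[315.24523313 150.29665834]]
166 [314.5 142.3]
209 [172.2 231.5]
258 [183.3 276.9]
```

View pics/ins.png

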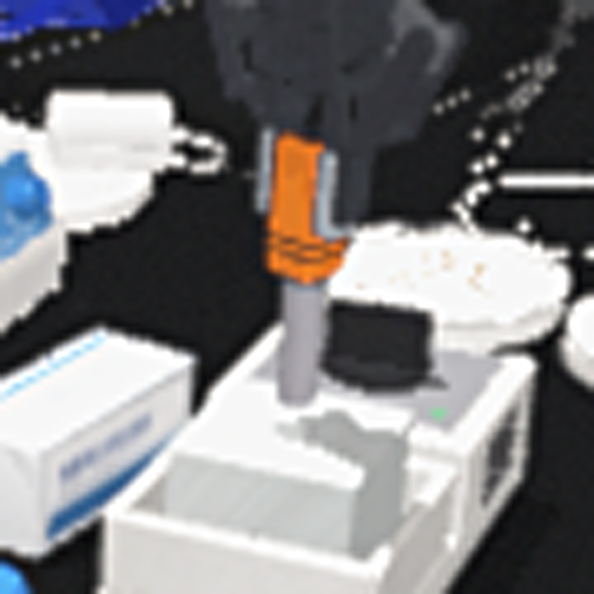

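```bash
python3 - <<'E'
from h import *
s=dict(np.load("scene2.npz")); G=cv2.cvtColor(s["pixels"],cv2.COLOR_RGB2GRAY).astype(int)
print(G[153:176,307:325])
p=np.array([.51404,-.17574,.1969])
for z in (.115,.1,.16): print(z,proj(s,[p[0],p[1],z]).round(2), "d/dx",((proj(s,[p[0]+.001,p[1],z])-proj(s,[p[0],p[1],z]))).round(3),"d/dy",(proj(s,[p[0],p[1]+.001,z])-proj(s,[p[0],p[1],z])).round(3))
t=dict(np.load("top2.npz")); print(proj(t,[p[0],p[1],.135]), t["pixels"][224,318:332].tolist())
E
```

```text
[[ 30  31  30  27  24  60 134 137 132 139 132 124 182 255 255 252 252 227]
 [ 28  27  30  26  26  63 141 158 166 171 169 158 177 255 255 255 255 255]
 [ 30  30  29  27  24  63 143 160 168 172 171 164 175 119 122 134 176 193]
 [ 32  30  28  28  28  68 143 158 169 171 169 157 134  48  25  37  50  66]
 [ 30  28  28  22  26  71 143 159 167 171 171 152  97  38  34  37  35  35]
 [ 28  29  24  22  44 101 141 159 167 172 169 152 105  44  38  43  41  41]
 [ 29  22  21  53 136 200 153 157 168 172 169 153 114  50  36  41  43  41]
 [ 26  19  55 155 255 233 160 156 168 170 169 151 111  47  39  42  42  44]
 [ 19  53 155 255 255 197 153 159 169 171 169 154  84  39  40  42  42  42]
 [ 52 155 255 255 242 157 151 160 169 172 167 151  82  40  39  41  41  42]
 [155 255 255 254 200 151 154 161 169 172 164 121  57  36  39  41  43  42]
 [255 255 253 209 183 155 157 163 169 171 163 109  53  50  55  56  54  40]
 [255 251 206 184 184 157 156 164 171 170 158  98  46  46  53  55  56  57]
 [249 208 181 183 183 147 156 164 171 170 162 150  95  46  43  48  51  53]
 [235 226 214 209 196 151 157 164 170 168 161 178 
[... 368 characters left out ...]
55 255 203 189 189 214 254 251]
 [247 247 247 247 248 250 252 254 203 187 189 187 171 170 168 170 212 254]
 [247 247 247 247 236 212 217 218 201 179 166 172 174 175 173 168 168 211]
 [247 247 247 247 239 215 209 209 202 179 164 175 176 175 173 171 168 167]]
0.115 [[313.65 169.72]] d/dx [[-0.29  -0.096]] d/dy [[-0.195  0.106]]
0.1 [[313.26 174.44]] d/dx [[-0.288 -0.098]] d/dy [[-0.194  0.109]]
0.16 [[314.84 155.22]] d/dx [[-0.297 -0.09 ]] d/dy [[-0.198  0.1  ]]
[[326.50116174 223.197681  ]] [[146, 72, 64], [145, 73, 63], [150, 76, 67], [100, 55, 50], [43, 39, 39], [123, 64, 58], [152, 77, 67], [145, 73, 64], [150, 77, 68], [144, 73, 62], [91, 50, 44], [25, 26, 29], [28, 26, 28], [32, 27, 29]]
```

The tip hangs about 15 mm above the bore: the rod axis is at column ~314.5, the bore centre at (313.9,174.7). Combining both views, the bore lies about (+1.6,-1.2) mm from the present TCP. I shift there and feel downward.

```bash
python3 -m inch '[{"jaw":1,"xyz":[-0.0008,0.0018,0.004],"twist":[0,0,0]},{"jaw":1,"xyz":[0,0,0.005],"twist":[0,0,0]},{"jaw":1,"xyz":[0,0,0.003],"twist":[0,0,0]},{"jaw":1,"xyz":[0,0,0],"twist":[0,0,0]}]' 60
python3 -m inch '[{"jaw":1,"xyz":[0,0,0.001],"twist":[0,0,0]},{"jaw":1,"xyz":[0,0,0],"twist":[0,0,0]}]' 60
python3 -m inch '[{"jaw":1,"xyz":[0,0,0.001],"twist":[0,0,0]},{"jaw":1,"xyz":[0,0,0],"twist":[0,0,0]}]' 60
python3 -m inch '[{"jaw":1,"xyz":[0,0,0.001],"twist":[0,0,0]},{"jaw":1,"xyz":[0,0,0],"twist":[0,0,0]}]' 60
python3 -c "
from cell import telemetry;s=telemetry.sense();print(s['torque'],s['eef_pos'],s['force'])"
```

```text
clock: 8.4
eef_pos: [0.5148, -0.1775, 0.1837]
orientation: [-0.0, 0.78, 0.626, -0.0]
force: [-0.2, 0.6, -0.7]
opening: 0.0256
finger_force: 58.7
clock: 8.65
eef_pos: [0.5151, -0.1777, 0.1833]
orientation: [0.0, 0.78, 0.626, 0.0]
force: [-0.0, -0.2, -1.2]
opening: 0.0252
finger_force: 58.7
clock: 8.9
eef_pos: [0.5151, -0.1776, 0.1823]
orientation: [-0.0, 0.78, 0.626, -0.0]
force: [-0.6, 1.2, -1.2]
opening: 0.0253
finger_force: 58.7
clock: 9.15
eef_pos: [0.515, -0.1776, 0.1812]
orientation: [-0.0, 0.78, 0.626, -0.0]
force: [0.5, -0.1, -0.6]
opening: 0.0257
finger_force: 58.7
[-0.06309065  0.02143769 -0.00699068] [ 0.51504411 -0.17758895  0.18118046] [ 0.49308267 -0.12916993 -0.57757959]
```

```bash
for i in 1; do python3 -m inch '[{"jaw":1,"xyz":[0,0,0.001],"twist":[0,0,0]},{"jaw":1,"xyz":[0,0,0],"twist":[0,0,0]}]' 60; done
python3 -m inch '[{"jaw":1,"xyz":[0,0,0.001],"twist":[0,0,0]},{"jaw":1,"xyz":[0,0,0],"twist":[0,0,0]}]' 60
python3 -c "
from cell import telemetry;s=telemetry.sense();print(s['torque'],s['eef_pos'],s['force'])"
```

```text
clock: 9.4
eef_pos: [0.515, -0.1776, 0.1802]
orientation: [-0.0, 0.78, 0.626, -0.0]
force: [1.0, 0.2, -0.9]
opening: 0.0257
finger_force: 58.7
clock: 9.65
eef_pos: [0.515, -0.1776, 0.1792]
orientation: [-0.0, 0.78, 0.626, -0.0]
force: [0.1, 0.4, -1.2]
opening: 0.0253
finger_force: 58.7
[ 0.01223502 -0.02320174 -0.02684974] [ 0.51504696 -0.17760617  0.17919697] [ 0.10278689  0.44980411 -1.22226231]
```

```bash
python3 -m inch '[{"jaw":1,"xyz":[0,0,0.001],"twist":[0,0,0]},{"jaw":1,"xyz":[0,0,0],"twist":[0,0,0]}]' 60
python3 -m inch '[{"jaw":1,"xyz":[0,0,0.001],"twist":[0,0,0]},{"jaw":1,"xyz":[0,0,0],"twist":[0,0,0]}]' 60
python3 -m inch '[{"jaw":1,"xyz":[0,0,0.001],"twist":[0,0,0]},{"jaw":1,"xyz":[0,0,0],"twist":[0,0,0]}]' 60
python3 -c "
from cell import telemetry;s=telemetry.sense();print(s['torque'],s['eef_pos'],s['force'])"
```

```text
clock: 9.9
eef_pos: [0.5151, -0.1776, 0.1782]
orientation: [-0.0, 0.78, 0.626, -0.0]
force: [0.3, -0.9, 0.2]
opening: 0.0256
finger_force: 58.7
clock: 10.15
eef_pos: [0.5151, -0.1776, 0.1772]
orientation: [-0.0, 0.78, 0.626, -0.0]
force: [-0.0, -0.4, 0.3]
opening: 0.0254
finger_force: 58.7
clock: 10.4
eef_pos: [0.515, -0.1776, 0.1762]
orientation: [-0.0, 0.78, 0.626, -0.0]
force: [-0.7, 0.1, -0.9]
opening: 0.0253
finger_force: 58.7
[-0.00445388  0.04160606  0.01839547] [ 0.51504364 -0.17759803  0.17619655] [-0.66175584  0.06297481 -0.86821834]
```

```bash
python3 -m inch '[{"jaw":1,"xyz":[0,0,0.002],"twist":[0,0,0]},{"jaw":1,"xyz":[0,0,0.002],"twist":[0,0,0]}]' 60
python3 -m inch '[{"jaw":1,"xyz":[0,0,0.002],"twist":[0,0,0]},{"jaw":1,"xyz":[0,0,0.002],"twist":[0,0,0]}]' 60
python3 - <<'E'
from h import *
st=telemetry.sense(); p=st["eef_pos"]; print(p,st["force"],st["torque"])
s=imaging.snapshot("scene")
save(s,"ins2",(270,110,360,200),6.6)
E
```

```text
clock: 10.65
eef_pos: [0.5151, -0.1776, 0.1722]
orientation: [0.0, 0.78, 0.626, 0.0]
force: [0.3, 0.6, -0.7]
opening: 0.0252
finger_force: 58.7
clock: 10.9
eef_pos: [0.5151, -0.1776, 0.1681]
orientation: [-0.0, 0.78, 0.626, -0.0]
force: [0.7, -0.4, -1.1]
opening: 0.0254
finger_force: 58.7
[ 0.51510034 -0.17761603  0.16812089] [ 0.65831129 -0.43616248 -1.11985398] [-0.04974107 -0.00182614 -0.0068847 ]
```

View pics/ins2.png

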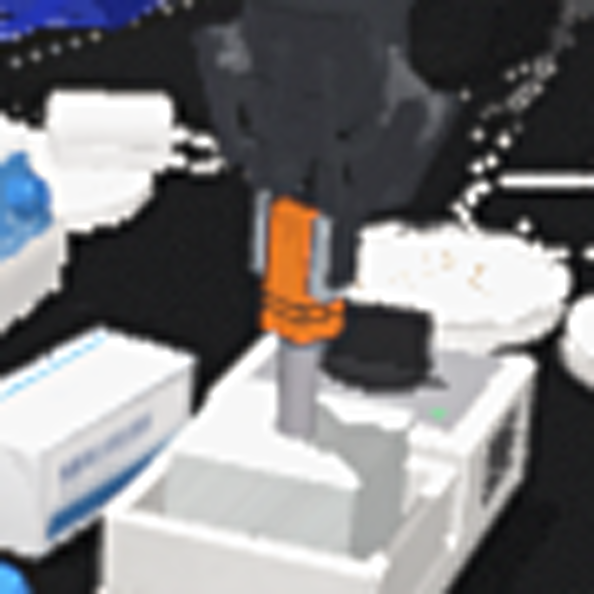

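The visible rod has become shorter (tip line now at crop row ~435, 95 px of rod instead of 120), so the probe is in the bore. I press on and watch the forces.

```bash
python3 -m inch '[{"jaw":1,"xyz":[0,0,0.004],"twist":[0,0,0]},{"jaw":1,"xyz":[0,0,0.004],"twist":[0,0,0]},{"jaw":1,"xyz":[0,0,0.004],"twist":[0,0,0]}]' 60
python3 -m inch '[{"jaw":1,"xyz":[0,0,0.004],"twist":[0,0,0]},{"jaw":1,"xyz":[0,0,0.004],"twist":[0,0,0]},{"jaw":1,"xyz":[0,0,0.004],"twist":[0,0,0]}]' 60
python3 -m inch '[{"jaw":1,"xyz":[0,0,0.004],"twist":[0,0,0]},{"jaw":1,"xyz":[0,0,0.002],"twist":[0,0,0]},{"jaw":1,"xyz":[0,0,0.002],"twist":[0,0,0]}]' 60
python3 -c "
from cell import telemetry;s=telemetry.sense();print(s['torque'],s['eef_pos'],s['force'])"
```

```text
clock: 11.32
eef_pos: [0.515, -0.1776, 0.1559]
orientation: [-0.0, 0.78, 0.626, -0.0]
force: [-0.6, 0.1, -1.3]
opening: 0.0253
finger_force: 58.7
clock: 11.7
eef_pos: [0.5151, -0.1776, 0.144]
orientation: [-0.0, 0.78, 0.626, 0.0]
force: [-0.3, 0.3, -0.4]
opening: 0.0253
finger_force: 58.7
clock: 12.08
eef_pos: [0.5151, -0.1776, 0.1362]
orientation: [-0.0, 0.78, 0.626, 0.0]
force: [-1.4, 1.5, 0.8]
opening: 0.0255
finger_force: 58.8
[0.21691834 0.06105874 0.05460851] [ 0.51511711 -0.17755018  0.13623006] [-1.44233255  1.47880402  0.76087322]
```

```bash
python3 -m inch '[{"jaw":1,"xyz":[0,0,0.002],"twist":[0,0,0]},{"jaw":1,"xyz":[0,0,0],"twist":[0,0,0]}]' 60
python3 -m inch '[{"jaw":1,"xyz":[0,0,0.001],"twist":[0,0,0]},{"jaw":1,"xyz":[0,0,0],"twist":[0,0,0]}]' 60
python3 -m inch '[{"jaw":1,"xyz":[0,0,0.001],"twist":[0,0,0]},{"jaw":1,"xyz":[0,0,0],"twist":[0,0,0]}]' 60
```

```text
clock: 12.32
eef_pos: [0.515, -0.1775, 0.1341]
orientation: [-0.0, 0.78, 0.626, -0.0]
force: [-0.4, 0.6, -1.9]
opening: 0.0254
finger_force: 58.7
clock: 12.58
eef_pos: [0.5151, -0.1776, 0.1333]
orientation: [-0.0, 0.78, 0.626, 0.0]
force: [0.3, 1.9, -0.7]
opening: 0.0251
finger_force: 58.8
clock: 12.82
eef_pos: [0.5151, -0.1776, 0.1323]
orientation: [-0.0, 0.78, 0.626, 0.0]
force: [-0.7, 2.1, 0.1]
opening: 0.025
finger_force: 58.9
```

```bash
python3 -m inch '[{"jaw":1,"xyz":[0,0,0.001],"twist":[0,0,0]},{"jaw":1,"xyz":[0,0,0],"twist":[0,0,0]}]' 60
python3 -m inch '[{"jaw":1,"xyz":[0,0,0.001],"twist":[0,0,0]},{"jaw":1,"xyz":[0,0,0],"twist":[0,0,0]}]' 60
python3 -m inch '[{"jaw":1,"xyz":[0,0,0.0005],"twist":[0,0,0]},{"jaw":1,"xyz":[0,0,0],"twist":[0,0,0]},{"jaw":1,"xyz":[0,0,0],"twist":[0,0,0]}]' 60
```

```text
clock: 13.08
eef_pos: [0.5152, -0.1776, 0.1321]
orientation: [-0.0, 0.78, 0.626, 0.0]
force: [-2.9, 2.5, 5.1]
opening: 0.0257
finger_force: 59.8
clock: 13.32
eef_pos: [0.5152, -0.1776, 0.1321]
orientation: [0.0, 0.78, 0.626, 0.0]
force: [-5.0, 4.3, 12.2]
opening: 0.0256
finger_force: 60.6
clock: 13.7
eef_pos: [0.5153, -0.1776, 0.1321]
orientation: [0.0, 0.78, 0.626, 0.0]
force: [-7.0, 5.2, 14.9]
opening: 0.0253
finger_force: 60.9
```

Home: the descent stopped at TCP z 0.1321 (tip 0.050) with about 15 N, still gripped. I relieve the load, release and rise.

```bash
python3 -m inch '[{"jaw":1,"xyz":[0,0,-0.002],"twist":[0,0,0]},{"jaw":1,"xyz":[0,0,0],"twist":[0,0,0]},{"jaw":0.3,"xyz":[0,0,0],"twist":[0,0,0]},{"jaw":-1,"xyz":[0,0,0],"twist":[0,0,0]},{"jaw":-1,"xyz":[0,0,0],"twist":[0,0,0]}]' 20
python3 -m inch '[{"jaw":-1,"xyz":[0,0,0],"twist":[0,0,0]},{"jaw":-1,"xyz":[0,0,0],"twist":[0,0,0]},{"jaw":-1,"xyz":[0,0,0],"twist":[0,0,0]}]' 20
python3 -m inch '[{"jaw":-1,"xyz":[0,0,-0.01],"twist":[0,0,0]},{"jaw":-1,"xyz":[0,0,-0.02],"twist":[0,0,0]},{"jaw":-1,"xyz":[0,0,-0.03],"twist":[0,0,0]},{"jaw":-1,"xyz":[0,0,-0.03],"twist":[0,0,0]},{"jaw":-1,"xyz":[0,0,0],"twist":[0,0,0]}]' 20
```

```text
clock: 14.32
eef_pos: [0.5152, -0.1778, 0.1316]
orientation: [0.0, 0.78, 0.626, -0.0]
force: [0.4, 0.3, -0.7]
opening: 0.0648
finger_force: 0.0
clock: 14.7
eef_pos: [0.5151, -0.1777, 0.1318]
orientation: [0.0, 0.78, 0.626, 0.0]
force: [-0.6, -0.5, 0.0]
opening: 0.0852
finger_force: 0.0
clock: 15.32
eef_pos: [0.517, -0.1785, 0.2256]
orientation: [0.003, 0.78, 0.626, 0.001]
force: [0.0, 0.2, -0.1]
opening: 0.0852
finger_force: 0.0
```

```bash
python3 -m inch '[{"jaw":-1,"xyz":[-0.038,0.02,0],"twist":[0,0,0]},{"jaw":-1,"xyz":[-0.038,0.02,0],"twist":[0,0,0]},{"jaw":-1,"xyz":[-0.038,0.02,0],"twist":[0,0,0]},{"jaw":-1,"xyz":[0,0,0],"twist":[0,0,10.6]},{"jaw":-1,"xyz":[0,0,0],"twist":[0,0,10.6]}]' 20
python3 -m inch '[{"jaw":-1,"xyz":[0,0,0],"twist":[0,0,10.6]},{"jaw":-1,"xyz":[0,0,0],"twist":[0,0,10.6]},{"jaw":-1,"xyz":[0,0,0],"twist":[0,0,10.6]},{"jaw":-1,"xyz":[0,0,0],"twist":[0,0,10.6]},{"jaw":-1,"xyz":[0,0,0],"twist":[0,0,0]}]' 20
python3 - <<'E'
from h import *
st=telemetry.sense(); p=st["eef_pos"]; M=rot(st["orientation"]); print(p,np.degrees(np.arctan2(M[1,1],M[0,1])),st["qpos"])
print("tool delta to knob",M.T@(np.array([.5505,-.303,.088])-p))
s=imaging.snapshot("scene"); save(s,"knob",(260,90,380,210),5)
E
```

```text
clock: 15.95
eef_pos: [0.5484, -0.3023, 0.2201]
orientation: [-0.001, 0.883, 0.469, -0.001]
force: [0.2, 0.5, 1.0]
opening: 0.0854
finger_force: 0.0
clock: 16.58
eef_pos: [0.5486, -0.3016, 0.2207]
orientation: [-0.001, 0.993, 0.122, -0.001]
force: [-0.2, -0.6, 0.3]
opening: 0.0853
finger_force: 0.0
[ 0.54863023 -0.30158738  0.22070681] -75.98162486708183 [-6.28499871e-01  2.31286706e-01  1.53375245e+00  2.14083349e-07
  1.37814425e+00  6.97628990e-01]
tool delta to knob [0.0016075  0.00198527 0.13270291]
```

View pics/knob.png

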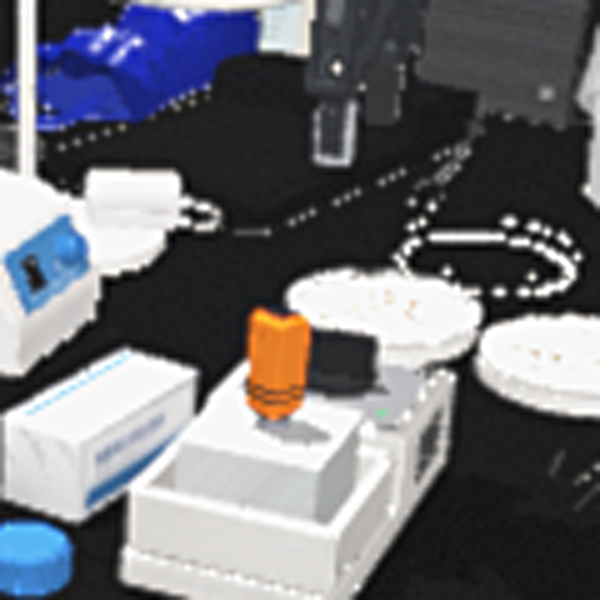

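The probe (crop (275,365)) stands upright with about 10 mm of rod showing, released; the gripper is above the knob at crop (340,365). I descend to the knob.

```bash
python3 -m inch '[{"jaw":-1,"xyz":[0.0015,0.002,0.03],"twist":[0,0,0]},{"jaw":-1,"xyz":[0,0,0.035],"twist":[0,0,0]},{"jaw":-1,"xyz":[0,0,0.03],"twist":[0,0,0]},{"jaw":-1,"xyz":[0,0,0.02],"twist":[0,0,0]},{"jaw":-1,"xyz":[0,0,0.012],"twist":[0,0,0]}]' 20
python3 -m inch '[{"jaw":-0.2,"xyz":[0,0,0],"twist":[0,0,0]},{"jaw":0.1,"xyz":[0,0,0],"twist":[0,0,0]},{"jaw":0.3,"xyz":[0,0,0],"twist":[0,0,0]},{"jaw":0.5,"xyz":[0,0,0],"twist":[0,0,0]},{"jaw":0.6,"xyz":[0,0,0],"twist":[0,0,0]}]' 20
python3 -m inch '[{"jaw":0.8,"xyz":[0,0,0],"twist":[0,0,0]},{"jaw":1,"xyz":[0,0,0],"twist":[0,0,0]},{"jaw":1,"xyz":[0,0,0],"twist":[0,0,0]},{"jaw":1,"xyz":[0,0,0],"twist":[0,0,0]}]' 20
python3 -c "
from cell import telemetry;s=telemetry.sense();print(s['torque'],s['eef_pos'],s['force'])"
```

```text
clock: 17.25
eef_pos: [0.5507, -0.3032, 0.0936]
orientation: [-0.0, 0.993, 0.122, -0.0]
force: [-0.2, 0.3, 0.7]
opening: 0.0856
finger_force: 0.0
clock: 17.88
eef_pos: [0.5511, -0.3036, 0.0952]
orientation: [0.0, 0.993, 0.121, 0.0]
force: [0.4, 0.2, -0.4]
opening: 0.017
finger_force: 0.0
clock: 18.38
eef_pos: [0.5514, -0.3043, 0.0954]
orientation: [0.001, 0.993, 0.121, 0.0]
force: [0.1, -5.3, 2.7]
opening: 0.0134
finger_force: 24.7
[-0.85386433 -0.09271751  0.01006075] [ 0.55135257 -0.30429556  0.09535051] [ 0.10272019 -5.25703835  2.74737816]
```

```bash
python3 -m inch '[{"jaw":0.3,"xyz":[0,0.0012,0],"twist":[0,0,0]},{"jaw":0.3,"xyz":[0,0,0.003],"twist":[0,0,0]},{"jaw":0.4,"xyz":[0,0,0.003],"twist":[0,0,0]},{"jaw":0.6,"xyz":[0,0,0],"twist":[0,0,0]},{"jaw":1,"xyz":[0,0,0],"twist":[0,0,0]}]' 30
python3 -m inch '[{"jaw":1,"xyz":[0,0,0],"twist":[0,0,0]},{"jaw":1,"xyz":[0,0,0],"twist":[0,0,0]},{"jaw":1,"xyz":[0,0,0],"twist":[0,0,0]}]' 30
python3 - <<'E'
from h import *
st=telemetry.sense(); M=rot(st["orientation"]); print(st["eef_pos"],np.degrees(np.arctan2(M[1,1],M[0,1])),st["force"],st["torque"])
E
```

```text
clock: 19.0
eef_pos: [0.551, -0.3045, 0.0883]
orientation: [-0.0, 0.993, 0.121, -0.0]
force: [0.1, -1.3, -3.2]
opening: 0.0132
finger_force: 34.1
clock: 19.38
eef_pos: [0.551, -0.3045, 0.0883]
orientation: [-0.0, 0.993, 0.121, -0.0]
force: [0.1, -0.9, -5.4]
opening: 0.0131
finger_force: 33.8
[ 0.55103999 -0.30448938  0.08834763] -76.0782069147499 [ 0.06549598 -0.87576547 -5.39753984] [-0.15236512 -0.08371729  0.04375868]
```

```bash
python3 -m inch '[{"jaw":1,"xyz":[0,0,0],"twist":[0,0,7]},{"jaw":1,"xyz":[0,0,0],"twist":[0,0,7]},{"jaw":1,"xyz":[0,0,0],"twist":[0,0,7]},{"jaw":1,"xyz":[0,0,0],"twist":[0,0,7]},{"jaw":1,"xyz":[0,0,0],"twist":[0,0,6.5]}]' 30
python3 - <<'E'
from h import *
st=telemetry.sense(); M=rot(st["orientation"]); print(st["eef_pos"],np.degrees(np.arctan2(M[1,1],M[0,1])),st["force"],st["torque"],st["qpos"][5])
E
```

```text
clock: 20.0
eef_pos: [0.551, -0.3053, 0.0883]
orientation: [0.0, 0.984, -0.181, -0.0]
force: [1.1, -3.7, -7.0]
opening: 0.0133
finger_force: 33.6
[ 0.55099712 -0.30527899  0.08832055] -110.8076823787275 [ 1.08816617 -3.70195742 -7.04766476] [-0.59484063 -0.14384048 -0.0432624 ] 1.303807464770862
```

```bash
python3 -m inch '[{"jaw":1,"xyz":[0,0,0],"twist":[0,0,7]},{"jaw":1,"xyz":[0,0,0],"twist":[0,0,7]},{"jaw":1,"xyz":[0,0,0],"twist":[0,0,7]},{"jaw":1,"xyz":[0,0,0],"twist":[0,0,7]},{"jaw":1,"xyz":[0,0,0],"twist":[0,0,6]}]' 30
python3 -m inch '[{"jaw":1,"xyz":[0,0,0],"twist":[0,0,0]},{"jaw":1,"xyz":[0,0,0],"twist":[0,0,0]},{"jaw":1,"xyz":[0,0,0],"twist":[0,0,0]}]' 30
python3 - <<'E'
from h import *
st=telemetry.sense(); M=rot(st["orientation"]); print(st["eef_pos"],np.degrees(np.arctan2(M[1,1],M[0,1])),st["force"],st["torque"],st["qpos"][5])
E
```

```text
clock: 20.62
eef_pos: [0.5506, -0.3059, 0.0883]
orientation: [0.001, 0.888, -0.46, -0.0]
force: [-1.8, -5.5, -7.0]
opening: 0.0134
finger_force: 33.6
clock: 21.0
eef_pos: [0.5506, -0.3059, 0.0883]
orientation: [0.001, 0.889, -0.459, -0.0]
force: [-0.6, -6.1, -6.6]
opening: 0.0134
finger_force: 33.6
[ 0.55055961 -0.30592224  0.08831138] -144.5983315560508 [-0.58231804 -6.1339132  -6.58723068] [-0.85696034  0.0912051   0.03039668] 1.893386288661932
```

```bash
python3 -m inch '[{"jaw":0.5,"xyz":[0,0,0],"twist":[0,0,0]},{"jaw":0,"xyz":[0,0,0],"twist":[0,0,0]},{"jaw":-0.5,"xyz":[0,0,0],"twist":[0,0,0]},{"jaw":-0.5,"xyz":[0,0,0],"twist":[0,0,0]},{"jaw":-0.5,"xyz":[0,0,-0.01],"twist":[0,0,0]}]' 20
python3 -m inch '[{"jaw":-0.5,"xyz":[0,0,-0.03],"twist":[0,0,0]},{"jaw":-0.5,"xyz":[0,0,-0.04],"twist":[0,0,0]},{"jaw":-0.5,"xyz":[0,0,-0.05],"twist":[0,0,0]},{"jaw":-0.5,"xyz":[0,0,-0.03],"twist":[0,0,0]},{"jaw":-0.5,"xyz":[0,0,0],"twist":[0,0,0]}]' 20
python3 - <<'E'
from h import *
st=telemetry.sense(); M=rot(st["orientation"]); print(M.T@[0,-.05,0],M.T@[-.03,-.04,0])
E
```

```text
clock: 21.62
eef_pos: [0.5507, -0.3041, 0.0982]
orientation: [-0.0, 0.889, -0.458, -0.001]
force: [0.1, -0.5, -0.8]
opening: 0.0639
finger_force: 0.0
clock: 22.25
eef_pos: [0.553, -0.3058, 0.2535]
orientation: [0.001, 0.889, -0.458, 0.004]
force: [-0.6, 0.2, -0.9]
opening: 0.0642
finger_force: 0.0
[0.04074127 0.02898447 0.00022279] [ 1.52031837e-02  4.76325847e-02 -9.05502844e-06]
```

```bash
python3 -m inch '[{"jaw":-0.5,"xyz":[0.016,0.05,0],"twist":[0,0,0]},{"jaw":-0.5,"xyz":[0.016,0.05,0],"twist":[0,0,0]},{"jaw":-0.5,"xyz":[0.016,0.05,0],"twist":[0,0,0]},{"jaw":-0.5,"xyz":[0.016,0.05,0],"twist":[0,0,0]},{"jaw":-0.5,"xyz":[0,0,0],"twist":[0,0,0]}]' 20
python3 - <<'E'
from h import *
s=imaging.snapshot("top"); D=s["depth"]; vv,uu=np.mgrid[:384,:512]
P=np.stack([(uu-s["mtx"][0,2])/s["mtx"][0,0]*D,(vv-s["mtx"][1,2])/s["mtx"][1,1]*D,D],-1)@rot(s["rotation"]).T+s["origin"]
def rect(z0,z1,box):
    m=np.zeros(D.shape,bool); x0,y0,x1,y1=box; m[y0:y1,x0:x1]=True
    m&=(P[...,2]>z0)&(P[...,2]<z1)&(D>0); return cv2.minAreaRect(P[m][:,:2].astype(np.float32)*1000), m.sum()
print("knob",rect(.103,.12,(355,195,390,230)))
print("handle",rect(.155,.185,(300,195,350,250)),"top z",np.percentile(P[200:240,315:335,2],98),"block",rect(.09,.108,(295,195,352,252)))
print("spare",rect(.12,.145,(180,220,205,245)))
save(s,"final",(120,160,420,270),2.6)
E
```

```text
clock: 22.88
eef_pos: [0.4223, -0.475, 0.247]
orientation: [-0.0, 0.888, -0.461, -0.001]
force: [0.2, -0.1, -0.0]
opening: 0.0638
finger_force: 0.0
knob (((549.0498046875, -302.0849304199219), (14.036829948425293, 49.518836975097656), 35.52437973022461), np.int64(104))
handle (((513.6639404296875, -175.36337280273438), (26.054540634155273, 26.010910034179688), 79.01920318603516), np.int64(115)) top z 0.17320961898921816 block (((513.850830078125, -175.69677734375), (84.14852905273438, 85.54803466796875), 14.316762924194336), np.int64(870))
spare (((494.34033203125, 174.8271026611328), (26.497838973999023, 25.592618942260742), 59.526954650878906), np.int64(106))
```

View pics/final.png

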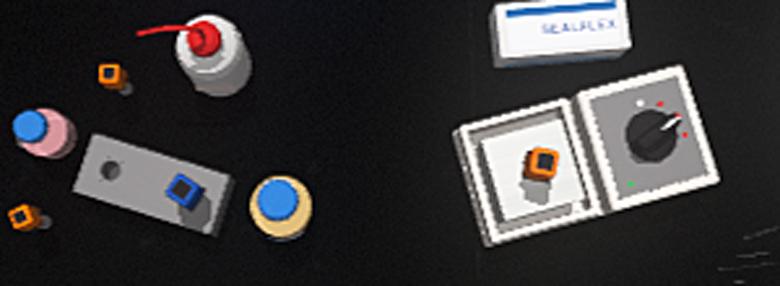

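The knob bar has turned 67.8° (1.18 rad) and its white mark points at the second red dot, crop (677,118). The probe stands upright in the block at crop (543,163) with its top at about 0.171 m. The blue probe and the bystanders have not moved.

```bash
python3 -c "
from cell import workorder;print(workorder.sign_off())"
```

```text
the job is handed in; nothing more can be done
None
```

The job is handed in, but no verdict came back: by my measurements the orange probe is fully seated in the heater's bore and released, the selector stands at the second red dot (about 1.18 rad), and the blue probe, bottles and box look undisturbed.

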